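Stow the fairlead roller in its clamp

ROBOT

A 7-joint arm with a two-finger parallel gripper is mounted at the origin on the work surface. World frame = base frame: x ahead of the robot, y to its left, z up, the work surface at z = 0. Lengths are in m, angles in rad, forces in N, time in s.
With the tool pointing down it reaches from about 0.4 to 0.85 m from the base axis. Payload 4.4 kg.
Tool frame: the origin (TCP) lies between the finger pads, 19 mm behind the fingertips; this is the grasp point; z points along the fingers, y is the line along which they close (so a half turn about z gives the same grasp; the last joint's range is limited). The gripper opens to 94 mm and grips with 3 to 60 N. Pads are 16 mm wide; open, the fingers measure 119 mm over their backs; the gripper's body (75 mm by 177 mm) begins 78 mm behind the grasp point.
Start: joints at [1.109, 0.628, 0.038, 1.517, -0.027, 0.996, -0.02], TCP at [0.251, -0.6, 0.224] pointing down, gripper open.
Joint ranges: [-3.06, 3.06], [-0.37, 2.12], [-1.25, 1.32], [0.18, 2.47], [-1.1, 4.24], [0.23, 1.98], [-2.94, 2.94]. Speed limits (rad/s): [2.57, 2.57, 3.14, 3.14, 3.14, 3.14, 3.14].

INTERFACE

Orientations are given as a rotation vector (axis times angle).
In Python, from cell import bot, capture, camera_info, ticket, search_frame gives the robot as it stands.
- The arm moves only by the tool inch_along, called after "Emit:" as a command line: name --argument value ..., lists and objects as JSON in quotes. Schema: {"type":"object","properties":{"segments":{"type":"object","properties":{"deltas":{"type":"array","items":{"type":"array","items":{"type":"number"},"minItems":5,"maxItems":5},"minItems":1,"maxItems":12}},"additionalProperties":false,"required":["deltas"]},"grip_n":{"type":"number"},"only":{"type":"string"},"quiet":{"type":"boolean"},"lines":{"type":"string"}},"required":["segments"],"additionalProperties":false}. segments is an object whose key "deltas" holds a list of rows, 1 to 12 of them, each of 5 numbers: the finger opening in m, then dx, dy, dz in shares of 50 cm (1.0 is 50 cm), then a turn about the tool's z in parts of the range, where 1.0 means 120 degrees; each row is the pose to reach, as a shift and turn from the pose commanded when the call began, along the tool's axes at that moment; what a row does not reach only later rows make up. A row lasts 1/10 s, in which the tool goes at most 0.05 m and 0.15 rad, less where a joint would pass 70% of its speed; a pose out of reach is approached as far as the arm can. The fingers move at their own pace and stop on an object; grip_n is the grip in N (left out, the last holds). Time passes only in rows, so rows that do not move let the fingers close. The tool returns the time, the measured TCP pose, the force, the opening and the grip force at its end. only (a regular expression) keeps the lines of the reply that match it, lines (a string "A,B") keeps lines A to B, and quiet returns only ok. Input that does not fit is refused with a message, and nothing moves.
- bot.get_obs(): the state, without advancing time (a new reading comes with each control period).
- capture(name): name is "side" or "top"; returns the picture (384x512x3 uint8, blue, green, red); there is no depth.
- camera_info(name): a dict with "intrinsics" (3x3 intrinsics, pixels), "D" ([k1, k2, p1, p2, k3] as OpenCV has them; the pictures are not rectified), "T" (4x4, takes a point from camera to world coordinates). Camera axes: x right, y up, looking along -z (the intrinsics and any distortion apply to the point x, -y, -z); pixel columns grow to the right and rows downward; lengths in m; the calibration is good to about 2 mm. A picture is of the moment at which its call begins. camera_info takes no time and is no camera call.
- ticket.hand_in(): hands the job in; it is judged then, once.
Trained networks look in the newest picture that a camera, given by its name, has taken for a name from the list of things; names that differ only in an ending like _2 or _b are one class to them, and where a whole thing is asked for, a point or a joint stands for the part that bears it (a point fixed in the world has none). Each returns a list of dicts, best first, with "score" (0 to 1); they miss things now and then, are a little off and sometimes report something else, mostly with a low value. They report only what shows in the picture. A call takes as long as a camera call. They do not tell look-alikes from the thing itself.
- search_frame(camera, label): "extent" ([left, top, right, bottom] as shares, 0 to 1, of the picture: columns of its width, rows of its height, round what is visible of it).
The state is a dict: "clock": time; "joint_positions": joint angles; "qd": joint speeds; "effort": joint torques, N m; "eef_pos": TCP position; "ee_rot": TCP orientation; "contact_force": force on the tool from outside, world axes, zero at the start; "torque": the same for the moment, N m; "finger_gap": finger opening in m; "gripper_force": force on a finger pad.
Only numpy, scipy, OpenCV 4.12 (cv2) and the standard library are available. Lean on these libraries where they do the work, as an engineer would, in place of code of your own. Each camera call takes 0.05 s, during which the arm holds its last target. There are 200 camera calls.

TASK

Stow the cream nylon roller in the green clamp so that it cannot roll about at sea: first take whichever of the lead weight and the bronze plug stands between the roller and the clamp and stand it upright in the grey tray, leaving the other one and everything else where it is. Then roll the roller gently along the shelf with the hand flat on top of it (do not grip it or push it from behind or the end) until it rests squarely against the clamp's stop plate. Last, turn the steel sleeve on the clamp clockwise until both jaws grip the roller's ends, and let go.

Things in the scene. Friction and masses are not known exactly. Their poses are not given: they have to be found in the camera images.
- clamp: Fixed green self-centring clamp. Origin: on the shelf (z 0) below the middle of the stowed roller. +x: the way the roller is rolled; y: along the stowed roller; z up. Dark stop plate: face at x = +40 mm, looking to -x, 150 mm wide, 60 high. Behind it the green block, x 46 to 160, y -72 to 72 mm, 50 high, carries the sleeve. Before it the lane is bare shelf. Place and yaw vary.
- roller: Loose cream nylon roller with blue bands, a cylinder 80 mm in diameter, 150 long, about 0.7 kg, lying 115 to 140 mm short of its stowed place. Origin: its middle, 40 mm above the shelf. Its y axis is the cylinder's axis, near parallel to the clamp's y; x and z turn as it rolls. Under a palm that does not slip it travels half as far as the palm.
- jaw_left: Steel jaw plate on the clamp's +y side; slides along the clamp's y and is coupled to the sleeve. Origin: on the clamp's y axis at shelf height, in the inner face of the plate, which is at y = +95 mm minus 18 mm per rad of the sleeve. Plate: clamp x -30 to +120 mm, 14 mm thick outwards, top 62 mm above the shelf.
- jaw_right: The same on the clamp's -y side, inner face at y = -95 mm plus 18 mm per rad of the sleeve. The jaws close together and push the roller sideways to the middle; both touch its ends when the sleeve stands at 1.11 rad.
- sleeve (a joint): Angle of the sleeve, rad: 0 = jaws fully open, grows clockwise seen from above and closes the jaws, stops at 1.25. It starts between 0 and 0.2. Friction 0.2 N m keeps it where it is left; with a roller between, it can be turned hard against the roller's ends to about 1.12 and then stalls.
- sleeve_grip (a point): On the vertical axis of the round ribbed steel sleeve, 50 mm in diameter and 40 mm high (52 to 92 mm above the shelf; the green block's top is at 50 mm), with a yellow mark on top. This point is 74 mm above the shelf, at clamp x = 105 mm, y = 0.
- lead: Dull grey lead sounding weight standing upright, round, 42 mm in diameter at its foot, 38 mm at 50 mm up, narrowing to a small eye boss at the top, 95 mm high, about 0.7 kg. Origin: centre of its underside, z up. It and the plug swap places: one stands in the lane before the clamp, the other to one side.
- plug: Bronze seacock plug standing upright on its wide end: round cone 48 mm in diameter at the foot, 42 mm at 50 mm up, 40 mm at 68 mm, then a 22 mm square 22 mm high; 90 mm in all, about 0.6 kg. Origin: centre of its underside, z up.
- tray: Fixed low grey open tray, outside 150 (its x) by 120 (its y) mm, 25 mm high, walls and floor 5 mm, empty. Origin: centre of its underside. It stands to the right or the left of the clamp; the pump cover lies on the other side.
- cover: Loose red fibreglass pump cover lying flat, 120 mm in diameter, 22 mm high. Origin: centre of its underside. To be left alone.
Not all that is in view belongs to the job. Of the things like the plug, leave any that is purple; of the rest the smaller one is meant.

How it is judged:
On the way, in this order (a step that is already met when the one before it is completed fails the run):
1. the piece that stood in the lane stands upright in the tray, let go; the other one is untouched (((x of lead in the frame of tray between -0.062 and 0.062 m and y of lead in the frame of tray between -0.047 and 0.047 m and z of lead in the frame of tray between 0 and 0.012 m and angle between each of lead, plug's own z axis and vertical below 0.15 rad and distance of plug from where it was at the start of the episode below 0.02 m) or (x of plug in the frame of tray between -0.062 and 0.062 m and y of plug in the frame of tray between -0.047 and 0.047 m and z of plug in the frame of tray between 0 and 0.012 m and angle between each of plug, lead's own z axis and vertical below 0.15 rad and distance of lead from where it was at the start of the episode below 0.02 m)) and contact force between the fingers and lead below 0.2 N and contact force between the fingers and plug below 0.2 N), for 0.2 s.
2. the roller is rolled along by the hand on top of it (contact force between the fingers and roller above 0.3 N and height (world z) of the grasp point above 0.085 m and x of roller in the frame of clamp between -0.09 and -0.006 m), for 0.1 s.
3. the roller rests against the stop plate, jaws still open (x of roller in the frame of clamp between -0.006 and 0.006 m and angle between the y axis of roller and the y axis of clamp, either way round below 0.06 rad and z of roller in the frame of clamp between 0.035 and 0.045 m and value of joint sleeve below 0.5 rad and linear speed of roller below 0.03 m/s), for 0.2 s.
4. the sleeve is turned until both jaws grip the roller (value of joint sleeve above 1.07 rad and contact force between each of jaw_left, jaw_right and roller above 0.7 N), for 0.2 s.
At the end, for the whole second after the job is handed in: Roller against the stop plate (within 6 mm, 0.06 rad), centred within 6 mm, both jaws pressing on its ends (over 0.7 N, sleeve past 1.07 rad); the piece from the lane upright on the tray's floor, the other upright and moved under 20 mm; all at rest (all of step 4 and ((x of lead in the frame of tray between -0.062 and 0.062 m and y of lead in the frame of tray between -0.047 and 0.047 m and z of lead in the frame of tray between 0 and 0.012 m and angle between each of lead, plug's own z axis and vertical below 0.15 rad and distance of plug from where it was at the start of the episode below 0.02 m) or (x of plug in the frame of tray between -0.062 and 0.062 m and y of plug in the frame of tray between -0.047 and 0.047 m and z of plug in the frame of tray between 0 and 0.012 m and angle between each of plug, lead's own z axis and vertical below 0.15 rad and distance of lead from where it was at the start of the episode below 0.02 m)) and x of roller in the frame of clamp between -0.006 and 0.006 m and angle between the y axis of roller and the y axis of clamp, either way round below 0.06 rad and z of roller in the frame of clamp between 0.035 and 0.045 m and y of roller in the frame of clamp between -0.006 and 0.006 m and linear speed of each of roller, lead, plug below 0.03 m/s); the robot touches nothing.
It fails at once if the roller is gripped or pushed from the side instead of being rolled from the top (fingers on it with the tool point lower than 85 mm) (contact force between the fingers and roller above 1 N and height (world z) of the grasp point below 0.085 m).
It fails at once if the roller is sent rolling hard (faster than 0.3 m/s) (linear speed of roller above 0.3 m/s).
It fails at once if the roller is lifted off the shelf (height (world z) of roller above 0.055 m).
It fails at once if the pump cover is moved more than 15 mm (distance of cover from where it was at the start of the episode above 0.015 m).
It also fails if it takes over 69 s, if anything falls off the work surface, if the arm or the gripper's body presses on something with over 40 N, if the wrist force passes 120 N, or if a joint passes its speed limit or range.

## Working session

There is one attempt and no reset: what is moved stays moved. The work goes in short steps, Python scripts to look and compute and a tool call to move; the robot and the scene stay as the last step left them, time stands still between calls to the robot, and variables do not carry over. Pictures are saved under pics/ and viewed, at most 10 in all, crops included, and the job is handed in when it is done.

```bash
ls; mkdir -p pics; python3 - <<'E'
from cell import bot, capture, camera_info, search_frame
import cv2, numpy as np
np.set_printoptions(precision=3,suppress=True)
for c in ("side","top"):
    im=capture(c); cv2.imwrite(f"pics/{c}0.png",im)
    i=camera_info(c); print(c,i["intrinsics"],i["D"]);print(i["T"])
    for l in ("clamp","roller","jaw_left","jaw_right","sleeve","lead","plug","tray","cover"):
        for r in search_frame(c,l)[:4]:
            e=np.array(r["extent"])*[512,384,512,384]; print(l,round(r["score"],2),e.round(1))
o=bot.get_obs();print(o)
E
```

```text
pics
side [[427.899   0.    264.491]
 [  0.    427.899 189.187]
 [  0.      0.      1.   ]] [-0.008  0.     0.     0.     0.   ]
[[-0.825  0.42  -0.378  0.157]
 [-0.564 -0.627  0.537  0.547]
 [-0.011  0.657  0.754  0.825]
 [ 0.     0.     0.     1.   ]]
clamp 0.96 [215.5 191.7 318.9 278.5]
roller 0.71 [245.7 153.  307.9 184.6]
jaw_left 0.73 [300.2 199.2 317.5 265.4]
jaw_left 0.61 [203.5 169.  223.5 200.5]
jaw_right 0.59 [215.8 186.  237.3 258.1]
sleeve 0.68 [252.2 223.2 277.1 252.3]
lead 0.66 [205.3 165.  225.5 201.3]
plug 0.97 [261.4 185.  278.  218.4]
plug 0.91 [159.7 170.  193.4 225.8]
plug 0.71 [346.4 160.4 379.2 207.5]
tray 0.85 [307.9 107.3 368.7 153. ]
tray 0.24 [255.  221.  275.5 252.9]
cover 0.8 [162.9 323.2 226.7 379.9]
top [[408.513   0.    258.089]
 [  0.    408.513 188.102]
 [  0.      0.      1.   ]] [0.038 0.    0.    0.    0.   ]
[[-0.023  0.994 -0.108  0.417]
 [-1.    -0.022  0.015  0.029]
 [ 0.012  0.108  0.994  1.255]
 [ 0.     0.     0.     1.   ]]
clamp 0.73 [194.8 168.2 277.5 255.1]
roller 0.9 [266.1 154.2 318.7 213.6]
jaw_left 0.76 [230.7 229.4 277.9 255.1]
jaw
[... 153 characters left out ...]
lug 0.6 [305.  241.  327.5 263.1]
plug 0.59 [251.3 189.  265.9 212. ]
plug 0.58 [205.5 124.5 228.  151.5]
tray 0.89 [353.7 172.2 399.8 225.4]
tray 0.42 [239.5 143.9 257.7 159.1]
cover 0.79 [116.7 210.8 156.4 247.3]
{'clock': 1.0, 'joint_positions': array([ 1.109,  0.628,  0.039,  1.517, -0.027,  0.996, -0.02 ]), 'qd': array([-0.001,  0.001, -0.   , -0.   ,  0.001,  0.001, -0.001]), 'effort': array([  0.   , -54.959,   1.143, -18.694,  -0.052,   0.016,  -0.   ]), 'eef_pos': array([ 0.251, -0.6  ,  0.224]), 'ee_rot': array([3.08 , 0.618, 0.   ]), 'contact_force': array([-0.924,  0.169,  0.018]), 'torque': array([ 0.023, -0.002,  0.   ]), 'gripper_force': 0.0, 'finger_gap': 0.09401644135334795}
```

```bash
python3 - <<'E'
import cv2
a=cv2.imread("pics/side0.png")[95:384,140:400]; cv2.imwrite("pics/side0c.png",cv2.resize(a,None,fx=2.07,fy=2.07,interpolation=2))
b=cv2.imread("pics/top0.png")[110:280,100:420]; cv2.imwrite("pics/top0c.png",cv2.resize(b,None,fx=2.5,fy=2.5,interpolation=2))
E
```

```text
(no output)
```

View pics/side0c.png

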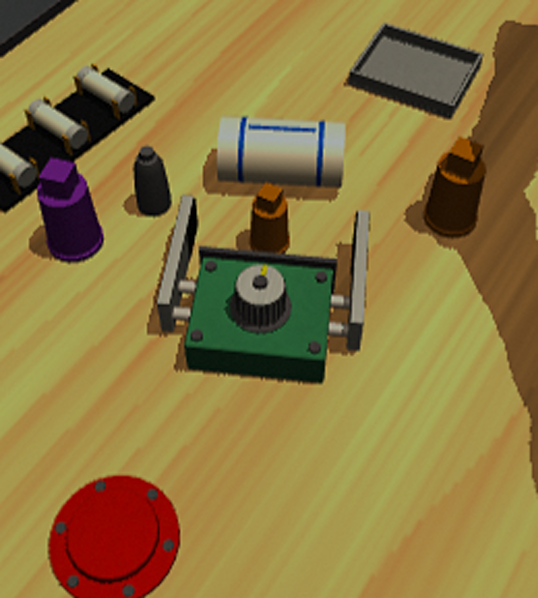

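View pics/top0c.png

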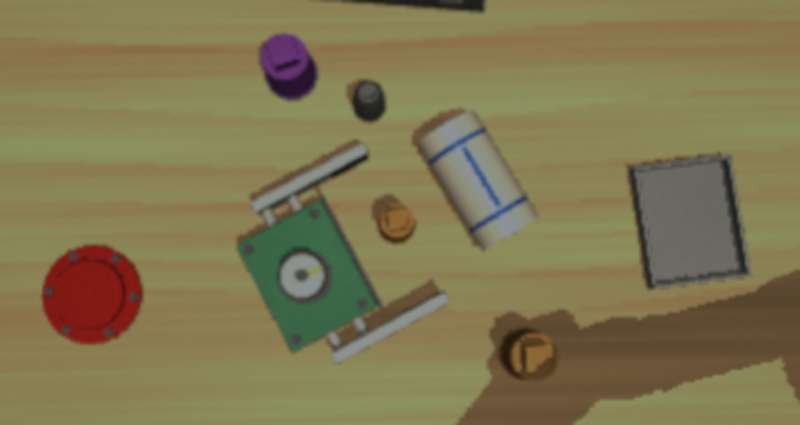

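The crops show three plug-like things, given in full-picture pixels:
- Purple: side (177,198), top (217,138).
- Large bronze: side (363,184), top (316,252).
- Small bronze: side (270,202), top (258,200).

The small bronze is meant, because it isn't purple and is the smaller of the other two. It stands in the lane between the roller and the clamp. The lead, at top (250,152), stands to one side. I'll confirm this in enlarged crops and pick out the clamp features there.

```bash
python3 - <<'E'
import cv2
a=cv2.imread("pics/side0.png")[148:283,200:350]; a=cv2.convertScaleAbs(a,alpha=1.4,beta=15)
cv2.imwrite("pics/side1c.png",cv2.resize(a,None,fx=4,fy=4,interpolation=cv2.INTER_CUBIC))
b=cv2.imread("pics/top0.png")[143:263,185:335]; b=cv2.convertScaleAbs(b,alpha=1.4,beta=15)
cv2.imwrite("pics/top1c.png",cv2.resize(b,None,fx=5,fy=5,interpolation=cv2.INTER_CUBIC))
E
```

```text
(no output)
```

View pics/side1c.png

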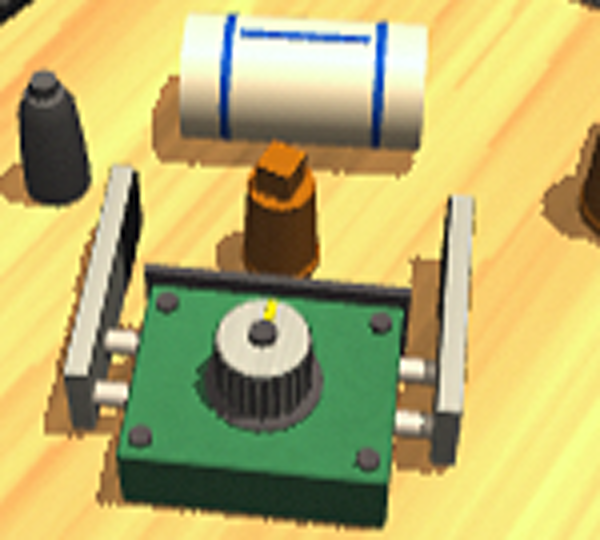

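View pics/top1c.png

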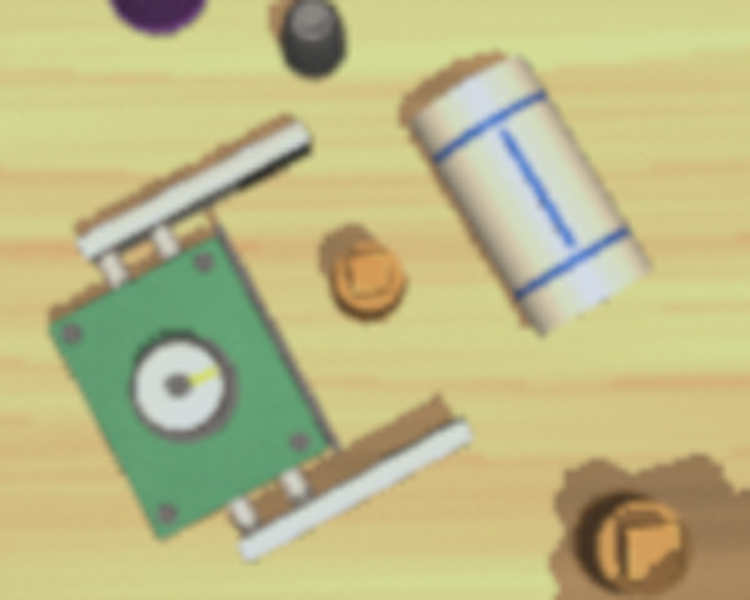

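The small bronze plug is confirmed: top (259,198), side (270,200), standing in the lane before the stop plate. The sleeve's top shows at top (220.5,220), side (266,231), and both jaws are open. Next I'll fit the poses from both views.

```bash
cat > h.py <<'E'
import numpy as np, cv2
from scipy.optimize import least_squares
from cell import bot, capture, camera_info, search_frame
np.set_printoptions(precision=4,suppress=True)
C={c:camera_info(c) for c in("side","top")}
F=np.diag([1,-1,-1.])
def proj(c,P):
    i=C[c];T=np.array(i["T"]);R=F@T[:3,:3].T
    return cv2.projectPoints(np.atleast_2d(np.float64(P)),cv2.Rodrigues(R)[0],-R@T[:3,3],np.array(i["intrinsics"]),np.array(i["D"],float))[0][:,0]
def tri(s,t):
    f=lambda p:np.r_[proj("side",p)[0]-s,proj("top",p)[0]-t]
    r=least_squares(f,[.5,0,.05]);return r.x,r.fun
def onz(c,uv,z):
    return least_squares(lambda p:proj(c,[p[0],p[1],z])[0]-uv,[.5,0]).x
def rot(a):return np.array([[np.cos(a),-np.sin(a),0],[np.sin(a),np.cos(a),0],[0,0,1]])
S0=lambda u,v:np.array([140+u/2.07,95+v/2.07]);T0=lambda u,v:np.array([100+u/2.5,110+v/2.5])
S1=lambda u,v:np.array([199.6+u/4,147.6+v/4]);T1=lambda u,v:np.array([184.6+u/5,142.6+v/5])
E
cat > fit.py <<'E'
from h import *
top=[(220,230),(330,443),(52,325),(160,538),(298,120),(312,140),(78,235),(92,258),(460,418),(471,438),(238,545),(250,563),(178,385)]
side=[(147,284),(408,308),(120,460),(388,480),(113,168),(133,168),(65,375),(90,375),(450,195),(471,195),(438,410),(462,412),(263,333)]
def mod(s):
    j=.095-.018*s;o=j+.014
    return np.array([(.046,-.072,.05),(.046,.072,.05),(.16,-.072,.05),(.16,.072,.05),(-.03,-o,.062),(-.03,-j,.062),(.12,-o,.062),(.12,-j,.062),(-.03,j,.062),(-.03,o,.062),(.12,j,.062),(.12,o,.062),(.105,0,.092)])
def f(p,which="both"):
    W=mod(p[3])@rot(p[2]).T+[p[0],p[1],0]
    r=[]
    if which!="side": r.append(proj("top",W)-[T1(*q) for q in top])
    if which!="top": r.append(proj("side",W)-[S1(*q) for q in side])
    return np.concatenate(r).ravel()
for w in("both","top","side"):
    r=least_squares(f,[.4,0,2.07,.1],kwargs=dict(which=w),loss="soft_l1");print(w,r.x,np.abs(r.fun).max(),np.sqrt((r.fun**2).mean()))
    if w=="both":p=r.x
Rc=rot(p[2])
print("sleeve",Rc@[.105,0,0]+[p[0],p[1],0],tri(S1(263,333),T1(178,385)))
print("plug",tri(S1(281,158),T1(372,272)))
print("lead",tri(S1(43,76),T1(314,18)))
print("bigplug",tri(S0(466,152),T0(538,352)))
tt=np.array([T1(*q) for q in[(412,120),(522,55),(650,268),(540,335)]]);ss=np.array([S1(*q) for q in[(187,15),(428,27),(183,135),(422,150)]])
x,e=tri(ss.mean(0),tt.mean(0));print("roller",x,e,"in clamp",Rc.T@(x-[p[0],p[1],0]))
a=onz("top",(tt[0]+tt[1])/2,.04);b=onz("top",(tt[2]+tt[3])/2,.04);d=b-a;print("roller top",(a+b)/2,np.hypot(*d),np.arctan2(d[1],d[0])%np.pi-(p[2]+np.pi/2)%np.pi)
tr=[tri(S0(*s),T0(*t)) for s,t in[((482,58),(728,155)),((388,25),(748,273)),((348,82),(650,288)),((455,115),(628,165))]]
for q in tr:print("tray",q[0],np.abs(q[1]).max())
P=np.array([q[0] for q in tr]);print(P.mean(0),np.linalg.norm(np.diff(P,axis=0),axis=1))
print("cover",onz("top",T0(92,294),.022))
print(bot.get_obs()["eef_pos"])
R=cv2.Rodrigues(bot.get_obs()["ee_rot"])[0];print(R)
E
python3 fit.py
```

```text
both [0.5039 0.0273 2.0493 0.1263] 1.3806586824321698 0.6126628405782897
top [0.5035 0.0268 2.0414 0.1081] 1.2234415066625388 0.5788244614551502
side [0.5042 0.0277 2.0554 0.1396] 1.1145956205793084 0.5583470306057722
sleeve [0.4556 0.1205 0.    ] (array([0.4556, 0.1212, 0.0965]), array([ 0.0107,  0.0011, -0.0075, -0.0125]))
plug (array([0.5183, 0.0104, 0.0899]), array([ 0.1901,  0.0191, -0.1223, -0.2054]))
lead (array([0.6659, 0.0412, 0.0989]), array([ 0.5571,  0.0618, -0.3944, -0.5586]))
bigplug (array([ 0.3599, -0.143 ,  0.1107]), array([-0.9614, -0.0812,  0.4728,  1.0615]))
roller [ 0.5663 -0.0873  0.0407] [-0.0468 -0.0047  0.0281  0.0478] in clamp [-0.1304 -0.0026  0.0407]
roller top [ 0.5669 -0.087 ] 0.14976208934291949 0.028180910799706638
tray [ 0.5285 -0.4447 -0.0367] 23.48651675929017
tray [ 0.5069 -0.3702  0.0683] 21.882666514087987
tray [ 0.4993 -0.2537  0.0558] 23.115051333129486
tray [ 0.5124 -0.3256 -0.0505] 24.631233515371207
[ 0.5118 -0.3486  0.0092] [0.1306 0.1174 0.1289]
cover [0.4402 0.3755]
[ 0.2507 -0.5997  0.2243]
[[ 0.9227  0.3855  0.0001]
 [ 0.3855 -0.9227  0.    ]
 [ 0.0001  0.     -1.    ]]
```

```bash
cat > to.py <<'E'
from h import *; import sys
x,y,z,a=map(float,sys.argv[1:5])   # a: world angle of tool y, deg
o=bot.get_obs();R=cv2.Rodrigues(o["ee_rot"])[0]
d=R.T@(np.array([x,y,z])-o["eef_pos"]);now=np.arctan2(R[1,1],R[0,1])
t=(now-np.radians(a)+np.pi/2)%np.pi-np.pi/2
print("d",d,np.linalg.norm(d),"turn",t,"alt",t-np.sign(t)*np.pi,"yaw",np.degrees(now),"clock",o["clock"],"j7",o["joint_positions"][6],o["contact_force"])
E
python3 to.py 0.5183 0.0104 0.2 27.4; python3 - <<'E'
from h import *
t=[T0(*q) for q in[(628,165),(728,155),(748,273),(650,288)]];P=np.array([onz("top",q,.025) for q in t])
print(P,P.mean(0),np.linalg.norm(np.diff(P,axis=0),axis=1));print(tri(S0(418,70),T0(688.5,220)))
E
```

```text
d [ 0.4822 -0.4598  0.0243] 0.6667028700727265 turn 1.488338489153258 alt -1.653254164436535 yaw -67.32448608464085 clock 1.0 j7 -0.020015303603736424 [-0.9237  0.1694  0.0177]
[[ 0.5812 -0.2729]
 [ 0.5907 -0.3949]
 [ 0.4472 -0.4104]
 [ 0.4317 -0.292 ]] [ 0.5127 -0.3425] [0.1224 0.1444 0.1193]
(array([ 0.512 , -0.3482,  0.0092]), array([-0.5647, -0.0501,  0.2629,  0.5435]))
```

The manual's scale: shifts go in shares of 50 cm and turns go in shares of 120 degrees. Converting my numbers, 0.48 m is 0.96, -0.46 m is -0.92, -1.65 rad is -0.7878.

Emit:
inch_along --segments '{"deltas": [[0.08,0.96,-0.92,0.04,-0.7878],[0.08,0.96,-0.92,0.04,-0.7878],[0.08,0.96,-0.92,0.04,-0.7878],[0.08,0.96,-0.92,0.04,-0.7878],[0.08,0.96,-0.92,0.04,-0.7878],[0.08,0.96,-0.92,0.04,-0.7878],[0.08,0.96,-0.92,0.04,-0.7878],[0.08,0.96,-0.92,0.04,-0.7878],[0.08,0.96,-0.92,0.04,-0.7878],[0.08,0.96,-0.92,0.04,-0.7878],[0.08,0.96,-0.92,0.04,-0.7878],[0.08,0.96,-0.92,0.04,-0.7878]]}' --grip_n 20

```text
clock: 2.2
eef_pos: [0.4909, -0.0483, 0.2064]
ee_rot: [1.632, 2.683, 0.001]
contact_force: [1.4, -0.6, -0.3]
finger_gap: 0.0801
gripper_force: 0.0
```

```bash
python3 to.py 0.5183 0.0104 0.045 27.4
```

```text
d [0.0396 0.0513 0.1615] 0.1739678135856862 turn -0.0005069908140931112 alt 3.1410856627757 yaw 27.370951566100565 clock 2.2 j7 0.22837169673705257 [ 1.3811 -0.6433 -0.2633]
```

To row units: 0.051 m is 0.102, 0.05 m is 0.1.

Emit:
inch_along --segments '{"deltas": [[0.08,0.08,0.102,0,0],[0.08,0.08,0.102,0,0],[0.08,0.08,0.102,0.1,0],[0.08,0.08,0.102,0.1,0],[0.08,0.08,0.102,0.1,0]]}'

```text
clock: 2.7
eef_pos: [0.5163, 0.008, 0.1561]
ee_rot: [-1.637, -2.679, 0.003]
contact_force: [0.2, -0.2, -0.8]
finger_gap: 0.0801
gripper_force: 0.0
```

```bash
python3 to.py 0.5183 0.0104 0.045 27.4
```

```text
d [0.0011 0.0032 0.1111] 0.11116220105862064 turn -0.004104696611979319 alt 3.1374879569778136 yaw 27.164818207951935 clock 2.7 j7 0.06770475462746162 [ 0.1919 -0.1731 -0.8287]
```

To row units: 0.11 m is 0.22, 0.08 m is 0.16.

Emit:
inch_along --segments '{"deltas": [[0.08,0.002,0.004,0.08,0],[0.08,0.002,0.004,0.16,0],[0.08,0.002,0.004,0.22,0],[0.08,0.002,0.004,0.22,0],[0.04,0.002,0.004,0.22,0],[0.03,0.002,0.004,0.22,0],[0.03,0.002,0.004,0.22,0],[0.03,0.002,0.004,0.22,0],[0.03,0.002,0.004,0.22,0],[0.03,0.002,0.004,0.22,0]]}' --grip_n 25

```text
clock: 3.7
eef_pos: [0.5179, 0.01, 0.0469]
ee_rot: [-1.637, -2.681, 0.003]
contact_force: [-1.7, -0.7, 7.7]
finger_gap: 0.0417
gripper_force: 25.1
```

```bash
python3 to.py 0.5183 0.0104 0.2 27.4
```

```text
d [ 0.0001  0.0003 -0.1531] 0.15306640061290314 turn -0.003628431978867974 alt 3.1379642216109254 yaw 27.19210616136056 clock 3.7 j7 -0.04255112940379287 [-1.7338 -0.6539  7.7206]
```

To row units: -0.15 m is -0.3, -0.13 m is -0.26.

Emit:
inch_along --segments '{"deltas": [[0.03,0,0,-0.04,0],[0.03,0,0,-0.1,0],[0.03,0,0,-0.18,0],[0.03,0,0,-0.26,0],[0.03,0,0,-0.3,0],[0.03,0,0,-0.3,0]]}'

```text
clock: 4.3
eef_pos: [0.5199, 0.0109, 0.1984]
ee_rot: [1.635, 2.678, 0.004]
contact_force: [0.3, 0.7, -6.5]
finger_gap: 0.042
gripper_force: 24.8
```

```bash
python3 to.py 0.512 -0.344 0.2 27.4
```

```text
d [-0.3121 -0.1693 -0.0017] 0.355008907658931 turn -0.003493690480446787 alt 3.1380989631093463 yaw 27.19982628054536 clock 4.3 j7 0.09416423939446002 [ 0.3194  0.6523 -6.4631]
```

To row units: -0.312 m is -0.624, -0.29 m is -0.58.

Emit:
inch_along --segments '{"deltas": [[0.03,-0.06,-0.032,0,0],[0.03,-0.12,-0.066,0,0],[0.03,-0.2,-0.108,0,0],[0.03,-0.28,-0.152,0,0],[0.03,-0.36,-0.196,0,0],[0.03,-0.44,-0.238,0,0],[0.03,-0.52,-0.282,0,0],[0.03,-0.58,-0.314,0,0],[0.03,-0.624,-0.338,0,0],[0.03,-0.624,-0.338,0,0],[0.03,-0.624,-0.338,0,0]]}'

```text
clock: 5.4
eef_pos: [0.5092, -0.3436, 0.1934]
ee_rot: [-1.636, -2.676, -0.001]
contact_force: [-0.1, 0.9, -6.5]
finger_gap: 0.0419
gripper_force: 24.8
```

```bash
python3 to.py 0.512 -0.344 0.054 27.4; python3 - <<'E'
from h import *
for c in("side","top"):
    im=capture(c);cv2.imwrite(f"pics/{c}2.png",im)
a=cv2.imread("pics/side2.png")[60:200,240:400];b=cv2.imread("pics/top2.png")[150:260,310:420]
cv2.imwrite("pics/p2.png",np.hstack([cv2.resize(a,(420,420),interpolation=2),cv2.resize(b,(380,420),interpolation=2)]))
E
```

```text
d [-0.0023  0.0027  0.1393] 0.13938589558617004 turn -0.004647838777197322 alt 3.136944814812596 yaw 27.133698454209352 clock 5.4 j7 0.7326822907422585 [-0.1253  0.8525 -6.4561]
```

View pics/p2.png

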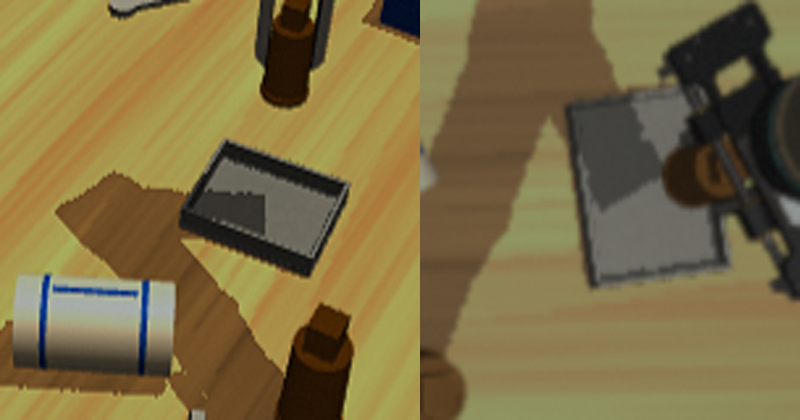

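The plug is held upright at side (350,85), and the tray lies under it at side (342,132). Now I'll lower it.

Emit:
inch_along --segments '{"deltas": [[0.03,-0.004,0.004,0.08,0],[0.03,-0.004,0.004,0.16,0],[0.03,-0.004,0.004,0.22,0],[0.03,-0.004,0.004,0.25,0],[0.03,-0.004,0.004,0.27,0],[0.03,-0.004,0.004,0.276,0],[0.03,-0.004,0.004,0.276,0]]}'

```text
clock: 6.2
eef_pos: [0.5145, -0.3449, 0.059]
ee_rot: [1.635, 2.681, 0.0]
contact_force: [0.3, 0.1, -5.6]
finger_gap: 0.042
gripper_force: 24.8
```

```bash
python3 to.py 0.512 -0.344 0.053 27.4
```

```text
d [ 0.002  -0.0018  0.006 ] 0.006594244699966371 turn -0.0028742995821340322 alt 3.138718354007659 yaw 27.2353147648875 clock 6.2 j7 0.6481407993343031 [ 0.2928  0.098  -5.6135]
```

To row units: 0.007 m is 0.014, 0.006 m is 0.012.

Emit:
inch_along --segments '{"deltas": [[0.03,0,0,0.008,0],[0.03,0,0,0.012,0],[0.03,0,0,0.014,0],[0.03,0,0,0.014,0]]}'

```text
clock: 6.6
eef_pos: [0.514, -0.3452, 0.0521]
ee_rot: [1.636, 2.681, -0.0]
contact_force: [0.0, 0.6, -0.6]
finger_gap: 0.042
gripper_force: 25.0
```

```bash
python3 to.py 0.512 -0.344 0.053 27.4
```

```text
d [ 0.002  -0.0012 -0.0009] 0.0024945440757662947 turn -0.003461098159474707 alt 3.138131555430318 yaw 27.2016936829816 clock 6.6 j7 0.6437914499470561 [ 0.0201  0.5575 -0.6298]
```

To row units: -0.16 m is -0.32, -0.14 m is -0.28.

Emit:
inch_along --segments '{"deltas": [[0.07,0,0,0,0],[0.07,0,0,0,0],[0.07,0,0,0,0],[0.07,0,0,0,0],[0.07,0,0,-0.04,0],[0.07,0,0,-0.12,0],[0.07,0,0,-0.2,0],[0.07,0,0,-0.28,0],[0.07,0,0,-0.32,0],[0.07,0,0,-0.32,0]]}'

```text
clock: 7.6
eef_pos: [0.5157, -0.3457, 0.2149]
ee_rot: [1.633, 2.676, 0.0]
contact_force: [0.5, 0.1, -0.9]
finger_gap: 0.07
gripper_force: 0.0
```

```bash
python3 - <<'E'
from h import *
for c in("side","top"):
    im=capture(c);cv2.imwrite(f"pics/{c}3.png",im)
    for l in("plug","roller"):
        for r in search_frame(c,l)[:3]:print(c,l,round(r["score"],2),(np.array(r["extent"])*[512,384,512,384]).round(1))
for z in(.005,.09):print(proj("side",[.514,-.345,z]),proj("top",[.514,-.345,z]))
E
```

```text
side plug 0.83 [332.4 103.  351.7 137. ]
side plug 0.64 [345.  157.4 377.4 205.6]
side plug 0.41 [215.7 190.8 236.5 255.2]
side roller 0.76 [241.6 151.9 307.3 184.1]
top plug 0.82 [368.  188.7 386.4 209.3]
top plug 0.74 [204.9 125.6 231.3 153.5]
top plug 0.7 [301.7 239.2 326.1 263. ]
top roller 0.61 [267.5 152.2 314.9 213.5]
[[340.0643 130.2408]] [[374.1855 198.0419]]
[[343.8562 106.5845]] [[382.9682 195.5608]]
```

The networks find the plug upright in the tray, at side (342,120) and top (377,199), where the projection predicts it. Next I'll put the open hand over the back half of the roller's top.

```bash
cat > tc.py <<'E'
import sys,subprocess,numpy as np
x,y,z=map(float,sys.argv[1:4]);a=2.0493
X=.5039+np.cos(a)*x-np.sin(a)*y;Y=.0273+np.sin(a)*x+np.cos(a)*y
subprocess.run(["python3","to.py",str(X),str(Y),str(z),"27.4"])
from cell import bot
e=bot.get_obs()["eef_pos"]-[.5039,.0273,0];print("tcp in clamp",(np.cos(a)*e[0]+np.sin(a)*e[1]).round(4),(-np.sin(a)*e[0]+np.cos(a)*e[1]).round(4),e[2].round(4))
E
python3 tc.py -0.145 -0.0026 0.125
```

```text
d [0.1895 0.1653 0.0849] 0.2653676906374383 turn -0.003086713690271914 alt 3.138505939899521 yaw 27.223144332982166 clock 7.9 j7 0.7395718498649536 [-0.881  -0.2423 -0.3511]
tcp in clamp -0.3341 0.1632 0.2096
```

To row units: 0.19 m is 0.38, 0.165 m is 0.33.

Emit:
inch_along --segments '{"deltas": [[0.08,0.38,0.33,0,0],[0.08,0.38,0.33,0,0],[0.08,0.38,0.33,0,0],[0.08,0.38,0.33,0,0],[0.08,0.38,0.33,0,0],[0.08,0.38,0.33,0,0],[0.08,0.38,0.33,0.08,0],[0.08,0.38,0.33,0.16,0],[0.08,0.38,0.33,0.17,0],[0.08,0.38,0.33,0.17,0]]}'

```text
clock: 8.9
eef_pos: [0.5725, -0.1006, 0.1251]
ee_rot: [-1.635, -2.679, 0.002]
contact_force: [-0.4, 0.3, 0.1]
finger_gap: 0.08
gripper_force: 0.0
```

```bash
python3 tc.py -0.145 -0.0026 0.105
```

```text
d [0.0001 0.0006 0.0201] 0.02013267820268749 turn -0.003320895270424895 alt 3.138271758319368 yaw 27.20972671679969 clock 8.9 j7 0.2528264083558618 [-0.3877  0.3197  0.0686]
tcp in clamp -0.1451 -0.002 0.1251
```

To row units: 0.028 m is 0.056, 0.026 m is 0.052.

Emit:
inch_along --segments '{"deltas": [[0.08,0,0,0.03,0],[0.08,0,0,0.04,0],[0.08,0,0,0.048,0],[0.08,0,0,0.052,0],[0.08,0,0,0.056,0],[0.08,0,0,0.056,0]]}'

```text
clock: 9.5
eef_pos: [0.5738, -0.1005, 0.0986]
ee_rot: [1.636, 2.681, 0.001]
contact_force: [-0.4, 1.4, 0.4]
finger_gap: 0.0802
gripper_force: 0.1
```

```bash
python3 tc.py -0.145 -0.0026 0.099
```

```text
d [ 0.0006 -0.0006 -0.0004] 0.0009434067724728828 turn -0.0033064608502186843 alt 3.1382861927395744 yaw 27.21055374815724 clock 9.5 j7 0.2316012007892097 [-0.3683  1.3995  0.3705]
tcp in clamp -0.1456 -0.0032 0.0986
```

Emit:
inch_along --segments '{"deltas": [[0.08,0,0,0.004,0],[0.08,0.008,0,0.006,0],[0.08,0.024,0,0.006,0],[0.08,0.04,0,0.006,0]]}'

```text
clock: 9.9
eef_pos: [0.5654, -0.0851, 0.0985]
ee_rot: [1.636, 2.677, -0.004]
contact_force: [-4.7, -3.6, 25.5]
finger_gap: 0.0797
gripper_force: 12.7
```

```bash
python3 tc.py -0.145 -0.0026 0.099
```

```text
d [-0.0169 -0.0002 -0.0004] 0.016901852770156787 turn -0.004576013491268904 alt 3.1370166400985244 yaw 27.13781373995537 clock 9.9 j7 0.19534334938561257 [-4.666  -3.6438 25.4619]
tcp in clamp -0.1281 -0.0029 0.0985
```

To row units: 0.042 m is 0.084, 0.038 m is 0.076.

Emit:
inch_along --segments '{"deltas": [[0.08,0.016,0,-0.002,0],[0.08,0.032,0,-0.004,0],[0.08,0.048,0,-0.004,0],[0.08,0.064,0,-0.003,0],[0.08,0.076,0,-0.002,0],[0.08,0.084,0,-0.002,0],[0.08,0.084,0,-0.002,0]]}'

```text
clock: 10.6
eef_pos: [0.5437, -0.0459, 0.0979]
ee_rot: [-1.637, -2.681, 0.005]
contact_force: [-6.2, -1.9, 15.9]
finger_gap: 0.0803
gripper_force: 8.2
```

```bash
python3 tc.py -0.145 -0.0026 0.099;  python3 - <<'E'
from h import *
for c in("side","top"):
    im=capture(c);cv2.imwrite(f"pics/{c}4.png",im)
    for l in("roller",):
        for r in search_frame(c,l)[:2]:print(c,l,round(r["score"],2),(np.array(r["extent"])*[512,384,512,384]).round(1))
E
```

```text
d [-0.0617  0.0012 -0.001 ] 0.06170941793329933 turn -0.003484096121139091 alt 3.1381085574686542 yaw 27.200375996840833 clock 10.6 j7 0.12323286458952776 [-6.2027 -1.9197 15.9154]
tcp in clamp -0.0833 -0.0016 0.0979
side roller 0.95 [241.1 161.4 311.  193.6]
side roller 0.19 [254.4 221.5 276.6 251.3]
top roller 0.67 [259.7 173.6 282.7 212.8]
```

To row units: -0.033 m is -0.066, -0.02 m is -0.04.

```bash
cat > rl.py <<'E'
from h import *
t=np.linspace(0,2*np.pi,60)
def box(c,x,y,w=0):
    P=np.array([[.04*np.cos(k),s*.075,.04+.04*np.sin(k)] for k in t for s in(-1,1)])@rot(w).T+[x,y,0]
    q=proj(c,P@rot(2.0493).T+[.5039,.0273,0]);return np.r_[q.min(0),q.max(0)]
def loc(b,c="side"):
    r=least_squares(lambda p:box(c,*p,0)-b,[-.06,0]);return r.x,r.fun
if __name__=="__main__":
    im=capture("side");n=len(__import__("os").listdir("pics"));cv2.imwrite(f"pics/r{n}.png",im)
    r=search_frame("side","roller")[0];b=np.array(r["extent"])*[512,384,512,384];print(r["score"],b,loc(b))
    print("start",loc(np.array([245.7,153,307.9,184.6])))
E
```

Emit:
inch_along --segments '{"deltas": [[0.08,0,0,-0.008,0],[0.08,0,0,-0.024,0],[0.08,-0.04,0,-0.04,0],[0.08,-0.066,0,-0.04,0],[0.08,-0.066,0,-0.04,0]]}'

```text
clock: 11.3
eef_pos: [0.5612, -0.0771, 0.1163]
ee_rot: [1.64, 2.677, -0.0]
contact_force: [-0.1, 0.1, -0.2]
finger_gap: 0.0801
gripper_force: 0.0
```

```bash
python3 rl.py;python3 tc.py -0.116 -0.0026 0.103
```

```text
0.74 [240.5888 159.0912 305.92   197.2992] (array([-0.0957, -0.0043]), array([ 0.6855,  0.6762, -0.6949, -0.5315]))
start (array([-0.1294,  0.001 ]), array([-0.2037, -2.4074,  0.2028,  2.1854]))
d [ 0.0001 -0.0001  0.0128] 0.012800642041493369 turn -0.004071173543596984 alt 3.137521480046196 yaw 27.166738938286578 clock 11.4 j7 0.19651565805571103 [-0.9659 -0.2947  0.5098]
tcp in clamp -0.1162 -0.0027 0.1158
```

To row units: 0.066 m is 0.132, 0.0185 m is 0.037.

Emit:
inch_along --segments '{"deltas": [[0.08,0,0,0.028,0],[0.08,0,0,0.036,0],[0.08,0.008,0,0.037,0],[0.08,0.024,0,0.036,0],[0.08,0.04,0,0.036,0],[0.08,0.056,0,0.036,0],[0.08,0.072,0,0.036,0],[0.08,0.088,0,0.036,0],[0.08,0.104,0,0.036,0],[0.08,0.12,0,0.037,0],[0.08,0.132,0,0.038,0],[0.08,0.132,0,0.038,0]]}'

```text
clock: 12.6
eef_pos: [0.527, -0.0156, 0.0977]
ee_rot: [-1.633, -2.68, 0.007]
contact_force: [-7.8, -1.7, 17.1]
finger_gap: 0.0801
gripper_force: 8.5
```

```bash
python3 tc.py -0.116 -0.0026 0.103; python3 rl.py
```

```text
d [-0.0673  0.0019 -0.0054] 0.06755755605652965 turn -0.0016913007990462248 alt 3.139901352790747 yaw 27.303095602327552 clock 12.6 j7 0.06467727358048514 [-7.772  -1.7028 17.1228]
tcp in clamp -0.0487 -0.0008 0.0977
0.86 [240.0256 168.6912 305.8176 204.7104] (array([-0.0679, -0.002 ]), array([ 0.3456, -0.872 , -0.3519,  0.8426]))
start (array([-0.1294,  0.001 ]), array([-0.2037, -2.4074,  0.2028,  2.1854]))
```

To row units: -0.034 m is -0.068, -0.018 m is -0.036.

Emit:
inch_along --segments '{"deltas": [[0.08,0,0,-0.008,0],[0.08,0,0,-0.024,0],[0.08,-0.04,0,-0.036,0],[0.08,-0.068,0,-0.036,0],[0.08,-0.068,0,-0.036,0]]}'

```text
clock: 13.2
eef_pos: [0.5464, -0.0486, 0.1149]
ee_rot: [1.641, 2.678, -0.001]
contact_force: [-0.2, 0.2, -0.8]
finger_gap: 0.0802
gripper_force: 0.0
```

```bash
python3 rl.py;python3 tc.py -0.082 -0.0026 0.098
```

```text
0.7 [239.4112 171.8016 309.2992 207.5904] (array([-0.0583,  0.0024]), array([ 2.18  , -1.0133, -2.2148,  1.2109]))
start (array([-0.1294,  0.001 ]), array([-0.2037, -2.4074,  0.2028,  2.1854]))
d [ 0.0021 -0.0002  0.0167] 0.016850420323093626 turn -0.004147599702187588 alt 3.1374450538876055 yaw 27.16236004195493 clock 13.3 j7 0.14127472552190395 [-0.5453 -0.1423 -0.4853]
tcp in clamp -0.0842 -0.0028 0.1147
```

To row units: 0.066 m is 0.132, 0.06 m is 0.12.

Emit:
inch_along --segments '{"deltas": [[0.08,0,0,0.026,0],[0.08,0,0,0.034,0],[0.08,0.008,0,0.035,0],[0.08,0.024,0,0.034,0],[0.08,0.04,0,0.034,0],[0.08,0.056,0,0.034,0],[0.08,0.072,0,0.034,0],[0.08,0.088,0,0.034,0],[0.08,0.104,0,0.034,0],[0.08,0.12,0,0.035,0],[0.08,0.132,0,0.036,0],[0.08,0.132,0,0.036,0]]}'

```text
clock: 14.5
eef_pos: [0.5123, 0.0127, 0.0979]
ee_rot: [-1.633, -2.68, 0.007]
contact_force: [-8.1, -2.5, 18.6]
finger_gap: 0.08
gripper_force: 9.4
```

```bash
python3 tc.py -0.082 -0.0026 0.098; python3 rl.py
```

```text
d [-0.0652  0.002  -0.0002] 0.06523475994268962 turn -0.0018099221050340564 alt 3.1397827314847593 yaw 27.296299102134114 clock 14.5 j7 0.005941604939533007 [-8.0946 -2.4729 18.6038]
tcp in clamp -0.0168 -0.0007 0.0979
0.71 [239.3088 180.7872 303.7184 215.3088] (array([-0.0322, -0.0014]), array([-1.1022, -2.2803,  1.1168,  1.9325]))
start (array([-0.1294,  0.001 ]), array([-0.2037, -2.4074,  0.2028,  2.1854]))
```

Emit:
inch_along --segments '{"deltas": [[0.08,0,0,-0.008,0],[0.08,0,0,-0.024,0],[0.08,-0.04,0,-0.06,0],[0.08,-0.068,0,-0.06,0],[0.08,-0.068,0,-0.06,0]]}'

```text
clock: 15.1
eef_pos: [0.532, -0.0201, 0.127]
ee_rot: [1.641, 2.677, -0.0]
contact_force: [-0.3, -0.8, -0.6]
finger_gap: 0.0801
gripper_force: 0.0
```

```bash
python3 rl.py;python3 tc.py -0.05 -0.002 0.098; python3 - <<'E'
from h import *
a=capture("side")[150:285,200:350];b=capture("top")[143:263,185:335]
cv2.imwrite("pics/v5.png",np.hstack([cv2.resize(cv2.convertScaleAbs(x,alpha=1.4,beta=15),(400,360),interpolation=2) for x in(a,b)]))
E
```

```text
0.71 [238.8992 178.7904 306.5856 216.192 ] (array([-0.0337,  0.0013]), array([ 0.559 , -0.6418, -0.5685,  0.6573]))
start (array([-0.1294,  0.001 ]), array([-0.2037, -2.4074,  0.2028,  2.1854]))
d [ 0.0021 -0.0007  0.0284] 0.02851754731771212 turn -0.004203268055385179 alt 3.1373893855344077 yaw 27.159170480264272 clock 15.2 j7 0.09591206729776655 [ 0.282   0.032  -0.5669]
tcp in clamp -0.0522 -0.0027 0.1264
```

View pics/v5.png

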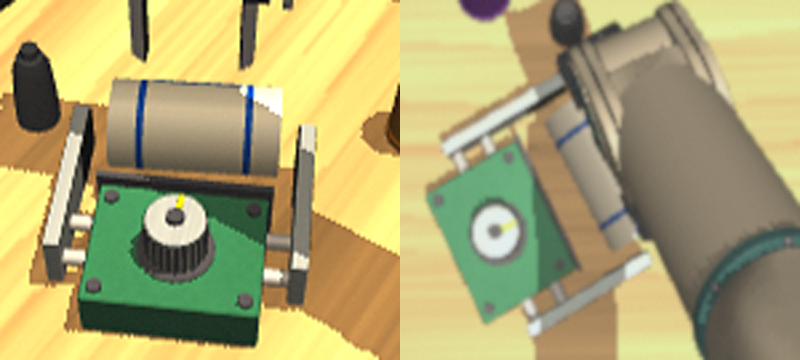

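The roller lies between the jaws, nearly parallel to the stop plate at side crop (195,130). One last stroke should bring it up to the plate.

To row units: 0.06 m is 0.12, 0.056 m is 0.112.

Emit:
inch_along --segments '{"deltas": [[0.08,0,0,0.044,0],[0.08,0,0,0.058,0],[0.08,0.008,0,0.059,0],[0.08,0.024,0,0.058,0],[0.08,0.04,0,0.058,0],[0.08,0.056,0,0.058,0],[0.08,0.072,0,0.058,0],[0.08,0.088,0,0.058,0],[0.08,0.1,0,0.058,0],[0.08,0.112,0,0.0584,0],[0.08,0.12,0,0.0588,0],[0.08,0.12,0,0.0588,0]]}'

```text
clock: 16.5
eef_pos: [0.5006, 0.0352, 0.0986]
ee_rot: [-1.634, -2.68, 0.008]
contact_force: [-7.1, -2.7, 14.7]
finger_gap: 0.0799
gripper_force: 7.6
```

```bash
python3 tc.py -0.05 -0.002 0.098; python3 rl.py
```

```text
d [-0.0585  0.0015  0.0006] 0.05851303412388165 turn -0.002430573361978272 alt 3.139162080227815 yaw 27.260738404561728 clock 16.5 j7 -0.04180637631217283 [-7.0894 -2.6824 14.7184]
tcp in clamp 0.0085 -0.0007 0.0986
0.72 [233.7792 188.8896 306.688  220.3008] (array([-0.0114, -0.0022]), array([ 2.6517, -3.9822, -2.6981,  3.9705]))
start (array([-0.1294,  0.001 ]), array([-0.2037, -2.4074,  0.2028,  2.1854]))
```

To row units: 0.012 m is 0.024, 0.004 m is 0.008.

Emit:
inch_along --segments '{"deltas": [[0.08,0.008,0,0.0008,0],[0.08,0.016,0,0.0016,0],[0.08,0.024,0,0.002,0],[0.08,0.024,0,0.002,0]]}'

```text
clock: 17.0
eef_pos: [0.498, 0.0467, 0.0972]
ee_rot: [1.635, 2.682, 0.0]
contact_force: [0.2, -0.5, 3.1]
finger_gap: 0.0802
gripper_force: 1.0
```

```bash
python3 tc.py -0.05 -0.002 0.098
```

```text
d [-0.0699 -0.0015 -0.0007] 0.0699592383122444 turn -0.0025528760833009034 alt 3.1390397775064924 yaw 27.253730974806967 clock 17.0 j7 -0.06532169984275993 [ 0.1955 -0.4691  3.1101]
tcp in clamp 0.0199 -0.0037 0.0972
```

To row units: -0.14 m is -0.28, -0.1 m is -0.2.

Emit:
inch_along --segments '{"deltas": [[0.08,0,0,-0.02,0],[0.08,0,0,-0.08,0],[0.08,-0.08,0,-0.12,0],[0.08,-0.18,0,-0.16,0],[0.08,-0.28,0,-0.2,0],[0.08,-0.28,0,-0.2,0]]}'

```text
clock: 17.6
eef_pos: [0.5651, -0.0847, 0.1991]
ee_rot: [1.644, 2.67, 0.0]
contact_force: [-0.3, -0.2, -0.9]
finger_gap: 0.0798
gripper_force: 0.0
```

```bash
python3 rl.py; python3 - <<'E'
from h import *
im=capture("side");cv2.imwrite("pics/side6.png",im);b=capture("top")
cv2.imwrite("pics/v6.png",np.hstack([cv2.resize(cv2.convertScaleAbs(x,alpha=1.5,beta=20),(400,360),interpolation=2) for x in(im[160:260,210:325],b[155:260,190:310])]))
E
```

```text
0.69 [236.3904 188.8128 305.8176 220.1856] (array([-0.0123, -0.0002]), array([ 0.9456, -4.1089, -0.9652,  3.8632]))
start (array([-0.1294,  0.001 ]), array([-0.2037, -2.4074,  0.2028,  2.1854]))
```

View pics/v6.png

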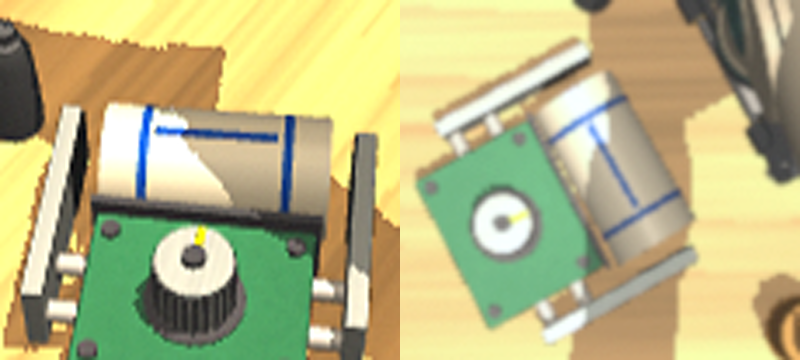

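```bash
python3 - <<'E'
from h import *
from rl import box
for x in(-.02,-.01,-.005,0,.003):print(x,box("side",x,0)[[0,1,2]],box("top",x,0))
T=lambda u,v:np.array([190+(u-400)/3.333,155+v/3.43])
Rc=rot(2.0493)[:2,:2]
c=[T(541,100),T(612,72),T(690,222),T(612,262)]
P=[Rc.T@(onz("top",q,.04)-[.5039,.0273]) for q in c];print(np.array(P),np.mean(P,0))
print([round(r["score"],2) for r in search_frame("top","roller")],[np.array(r["extent"])*[512,384,512,384] for r in search_frame("top","roller")[:1]])
E
```

```text
-0.02 [237.9729 182.3034 305.1407] [235.181  171.456  282.9412 228.6179]
-0.01 [237.2695 185.4159 304.8874] [232.2321 173.0498 279.9967 230.2534]
-0.005 [236.9143 186.9871 304.7595] [230.7537 173.8473 278.5234 231.0718]
0 [236.5568 188.5685 304.6307] [229.2746 174.6452 277.0494 231.8908]
0.003 [236.3411 189.5222 304.553 ] [228.3867 175.1242 276.1646 232.3825]
[[ 0.0271 -0.0799]
 [-0.0406 -0.0709]
 [-0.0387  0.0772]
 [ 0.0387  0.074 ]] [-0.0034  0.0001]
[0.87] [array([229.0176, 176.6016, 278.3232, 235.2   ])]
```

Both views put the roller within about 3 mm of stowed: top bbox left 229.0 and side bbox top 188.8 both match x≈0. A short extra nudge from the top will confirm it is against the plate.

```bash
python3 tc.py -0.008 0 0.105
```

```text
d [ 0.1097 -0.003   0.0915] 0.14291913408383808 turn 3.8533109583349656e-05 alt -3.14155412048021 yaw 27.40220778455064 clock 17.9 j7 0.27281499078742744 [ 0.0931  1.1993 -0.2195]
tcp in clamp -0.1179 -0.0031 0.1963
```

The manual's scale: shifts go in shares of 50 cm and turns go in shares of 120 degrees. Converting my numbers, 0.11 m is 0.22, 0.0985 m is 0.197.

Emit:
inch_along --segments '{"deltas": [[0.08,0.08,0,0.04,0],[0.08,0.16,-0.004,0.1,0],[0.08,0.22,-0.006,0.16,0],[0.08,0.22,-0.006,0.182,0],[0.08,0.22,-0.006,0.192,0],[0.08,0.22,-0.006,0.196,0],[0.08,0.22,-0.006,0.197,0]]}'

```text
clock: 18.6
eef_pos: [0.5096, 0.017, 0.0989]
ee_rot: [1.638, 2.68, -0.001]
contact_force: [-0.8, -1.1, 3.2]
finger_gap: 0.0801
gripper_force: 1.7
```

```bash
python3 tc.py -0.008 0 0.098
```

```text
d [ 0.0037 -0.0004  0.0009] 0.0038777455959542674 turn -0.004531569382202338 alt 3.1370610842075908 yaw 27.140360199829097 clock 18.6 j7 -0.008966109271477372 [-0.8298 -1.0547  3.1643]
tcp in clamp -0.0117 -0.0004 0.0989
```

Emit:
inch_along --segments '{"deltas": [[0.08,0.006,0,0,0],[0.08,0.012,0,0,0],[0.08,0.018,0,0,0],[0.08,0.018,0,0,0]]}'

```text
clock: 19.0
eef_pos: [0.5054, 0.0259, 0.099]
ee_rot: [1.636, 2.68, 0.0]
contact_force: [-0.4, -2.1, 6.6]
finger_gap: 0.0798
gripper_force: 3.2
```

```bash
python3 tc.py -0.008 0 0.098
```

```text
d [-0.0061 -0.0007  0.001 ] 0.006164937260191515 turn -0.0036531239880597255 alt 3.1379395296017334 yaw 27.19069141344618 clock 19.0 j7 -0.0267327001427083 [-0.4434 -2.1396  6.6272]
tcp in clamp -0.0019 -0.0007 0.099
```

To row units: 0.008 m is 0.016, 0.006 m is 0.012.

Emit:
inch_along --segments '{"deltas": [[0.08,0.006,0,0.001,0],[0.08,0.012,0,0.001,0],[0.08,0.016,0,0.001,0],[0.08,0.016,0,0.001,0]]}'

```text
clock: 19.4
eef_pos: [0.5033, 0.0325, 0.0989]
ee_rot: [1.634, 2.678, 0.002]
contact_force: [2.0, -4.4, 9.0]
finger_gap: 0.0799
gripper_force: 3.9
```

```bash
python3 tc.py -0.008 0 0.098
```

```text
d [-0.0129 -0.0018  0.001 ] 0.01303272551512045 turn -0.0032954125631861064 alt 3.1382972410266072 yaw 27.211186768375043 clock 19.4 j7 -0.04198092793014813 [ 2.0143 -4.4066  9.0406]
tcp in clamp 0.0049 -0.0018 0.0989
```

Emit:
inch_along --segments '{"deltas": [[0.08,0,0,-0.02,0],[0.08,0,0,-0.08,0],[0.08,0,0,-0.16,0],[0.08,0,0,-0.24,0],[0.08,0,0,-0.24,0]]}'

```text
clock: 19.9
eef_pos: [0.5045, 0.0353, 0.2229]
ee_rot: [1.632, 2.676, 0.011]
contact_force: [0.0, 0.3, -0.0]
finger_gap: 0.0801
gripper_force: 0.0
```

```bash
python3 tc.py 0.105 0 0.15;python3 rl.py
```

```text
d [ 0.0983 -0.0052  0.0726] 0.12232958175659517 turn -0.0025616390070204442 alt 3.1390310145827724 yaw 27.25322889626165 clock 19.9 j7 0.07489596881482168 [ 0.0386  0.2952 -0.021 ]
tcp in clamp 0.0068 -0.0042 0.2229
0.84 [235.7248 188.8128 306.9952 222.6816] (array([-0.0082,  0.0008]), array([ 1.7712, -2.8131, -1.8024,  2.7913]))
start (array([-0.1294,  0.001 ]), array([-0.2037, -2.4074,  0.2028,  2.1854]))
```

The horizontal force rose to 4.8 N on 9 N normal while the hand slid, so the roller is hard against the plate. On to the sleeve.

To row units: 0.098 m is 0.196, 0.08 m is 0.16.

Emit:
inch_along --segments '{"deltas": [[0.08,0.08,0,0,0],[0.08,0.16,-0.008,0,0],[0.08,0.196,-0.01,0,0],[0.08,0.196,-0.01,0.08,0],[0.08,0.196,-0.01,0.146,0],[0.08,0.196,-0.01,0.146,0]]}'

```text
clock: 20.6
eef_pos: [0.448, 0.1174, 0.1409]
ee_rot: [-1.631, -2.677, 0.011]
contact_force: [-0.5, 0.3, 0.2]
finger_gap: 0.08
gripper_force: 0.0
```

```bash
python3 tc.py 0.105 0 0.077
```

```text
d [-0.0009  0.0088  0.0638] 0.06437632379476362 turn -0.001692975744332914 alt 3.1398996778454604 yaw 27.302999635031707 clock 20.6 j7 -0.21116425655101423 [-0.5312  0.3356  0.1841]
tcp in clamp 0.1058 0.0082 0.1409
```

To row units: 0.02 m is 0.04, 0.01 m is 0.02.

Emit:
inch_along --segments '{"deltas": [[0.08,0,0.006,0.02,0],[0.08,0,0.006,0.04,0],[0.08,0,0.006,0.04,0]]}'

```text
clock: 20.9
eef_pos: [0.4546, 0.1195, 0.1244]
ee_rot: [-1.636, -2.681, 0.001]
contact_force: [-1.0, -1.1, 0.4]
finger_gap: 0.0798
gripper_force: 0.0
```

```bash
python3 tc.py 0.105 0 0.077
```

```text
d [0.0005 0.0013 0.0474] 0.04738744085559051 turn -0.003439183601568363 alt 3.1381534699882248 yaw 27.202949294659536 clock 20.9 j7 -0.23581696084202436 [-0.9741 -1.0874  0.4035]
tcp in clamp 0.1045 0.0013 0.1244
```

To row units: 0.046 m is 0.092, 0.03 m is 0.06.

Emit:
inch_along --segments '{"deltas": [[0.08,0.001,0.002,0.06,0],[0.08,0.001,0.002,0.092,0],[0.08,0.001,0.002,0.092,0],[0.04,0.001,0.002,0.092,0],[0.04,0.001,0.002,0.092,0],[0.04,0.001,0.002,0.092,0],[0.04,0.001,0.002,0.092,0],[0.04,0.001,0.002,0.092,0],[0.04,0.001,0.002,0.092,0]]}' --grip_n 40

```text
clock: 21.8
eef_pos: [0.4551, 0.1201, 0.0794]
ee_rot: [1.637, 2.681, -0.001]
contact_force: [-1.6, -0.5, 7.3]
finger_gap: 0.0499
gripper_force: 40.0
```

```bash
python3 tc.py 0.105 0 0.077
```

```text
d [0.0001 0.0006 0.0024] 0.0024825995508730545 turn -0.0035845800810192507 alt 3.138008073508774 yaw 27.19461869003094 clock 21.8 j7 -0.29309925627344136 [-1.6189 -0.5062  7.266 ]
tcp in clamp 0.1049 0.0006 0.0794
```

To row units: 0.88 rad is 0.4202.

Emit:
inch_along --segments '{"deltas": [[0.04,0,0,0,0.0382],[0.04,0,0,0,0.0764],[0.04,0,0,0,0.1146],[0.04,0,0,0,0.1528],[0.04,0,0,0,0.191],[0.04,0,0,0,0.2292],[0.04,0,0,0,0.2674],[0.04,0,0,0,0.3056],[0.04,0,0,0,0.3438],[0.04,0,0,0,0.382],[0.04,0,0,0,0.4202],[0.04,0,0,0,0.4202]]}'

```text
clock: 23.0
eef_pos: [0.4537, 0.12, 0.0794]
ee_rot: [-2.624, -1.727, 0.004]
contact_force: [-3.8, -0.9, 9.2]
finger_gap: 0.0493
gripper_force: 40.0
```

```bash
python3 - <<'E'
from h import *
o=bot.get_obs();print(o["torque"],o["joint_positions"][6])
R=cv2.Rodrigues(o["ee_rot"])[0];print(np.degrees(np.arctan2(R[1,1],R[0,1])))
im=capture("side")
cv2.imwrite("pics/v7.png",cv2.resize(cv2.convertScaleAbs(im[160:285,205:330],alpha=1.5,beta=20),(600,600),interpolation=2))
E
```

```text
[-0.248   0.8175 -0.1907] -0.8578815863115904
-23.311951955538625
```

View pics/v7.png

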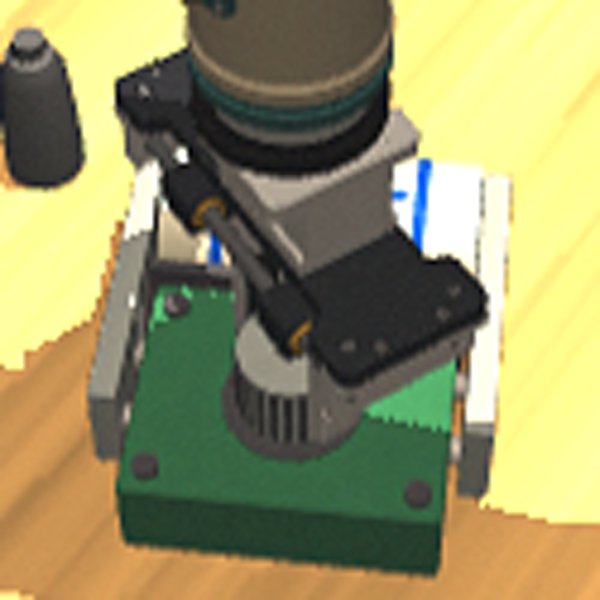

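The jaws have closed nearly onto the roller's ends, at crop (140,220) and (490,200). The torque is still only the sleeve's friction, so I'll keep turning until it stalls.

To row units: 0.04 rad is 0.0191.

Emit:
inch_along --segments '{"deltas": [[0.04,0,0,0,0.0191],[0.04,0,0,0,0.0382],[0.04,0,0,0,0.0525],[0.04,0,0,0,0.0621],[0.04,0,0,0,0.0621]]}'

```text
clock: 23.55
eef_pos: [0.4536, 0.1202, 0.0794]
ee_rot: [-2.728, -1.558, 0.005]
contact_force: [-5.2, -1.1, 9.9]
finger_gap: 0.0493
gripper_force: 40.0
```

```bash
python3 - <<'E'
from h import *
o=bot.get_obs();R=cv2.Rodrigues(o["ee_rot"])[0];print(o["torque"],np.degrees(np.arctan2(R[1,1],R[0,1])))
E
```

```text
[-0.2998  0.907   0.4375] -30.528214218326966
```

Emit:
inch_along --segments '{"deltas": [[0.04,0,0,0,0.0191],[0.04,0,0,0,0.0382],[0.04,0,0,0,0.0477],[0.04,0,0,0,0.0477],[0.04,0,0,0,0.0477]]}'

```text
clock: 24.05
eef_pos: [0.4548, 0.1221, 0.0794]
ee_rot: [-2.8, -1.422, -0.001]
contact_force: [-2.4, 2.1, 5.7]
finger_gap: 0.0494
gripper_force: 40.0
```

```bash
python3 - <<'E'
from h import *
o=bot.get_obs();R=cv2.Rodrigues(o["ee_rot"])[0];print(o["torque"],np.degrees(np.arctan2(R[1,1],R[0,1])))
E
```

```text
[0.7523 0.5544 0.5739] -36.140389359601876
```

To row units: -0.15 m is -0.3, -0.11 m is -0.22.

Emit:
inch_along --segments '{"deltas": [[0.04,0,0,0,0],[0.04,0,0,0,0],[0.08,0,0,0,0],[0.08,0,0,0,0],[0.08,0,0,0,0],[0.08,0,0,0,0],[0.08,0,0,-0.06,0],[0.08,0,0,-0.14,0],[0.08,0,0,-0.22,0],[0.08,0,0,-0.3,0],[0.08,0,0,-0.3,0]]}'

```text
clock: 25.15
eef_pos: [0.4586, 0.1213, 0.2334]
ee_rot: [2.803, 1.415, 0.016]
contact_force: [1.0, 0.2, 0.0]
finger_gap: 0.08
gripper_force: 0.0
```

```bash
python3 to.py 0.4 0.36 0.3 -30
```

```text
d [ 0.1578 -0.1885 -0.0664] 0.25465203079241466 turn -0.11212992994356297 alt 3.02946272364623 yaw -36.424571742863755 clock 25.15 j7 -0.9781820864366431 [1.0294 0.2095 0.0486]
```

To row units: -0.18 m is -0.36, -0.15 m is -0.3.

Emit:
inch_along --segments '{"deltas": [[0.08,0.06,-0.08,-0.06,0],[0.08,0.12,-0.14,-0.1,0],[0.08,0.18,-0.22,-0.12,0],[0.08,0.24,-0.3,-0.12,0],[0.08,0.3,-0.36,-0.12,0],[0.08,0.3,-0.36,-0.12,0],[0.08,0.3,-0.36,-0.12,0]]}'

```text
clock: 25.85
eef_pos: [0.3987, 0.3483, 0.2876]
ee_rot: [2.802, 1.42, -0.003]
contact_force: [-0.2, -0.8, 0.0]
finger_gap: 0.0801
gripper_force: 0.0
```

```bash
python3 - <<'E'
from h import *
s=capture("side");t=capture("top");cv2.imwrite("pics/sf.png",s);cv2.imwrite("pics/tf.png",t)
cv2.imwrite("pics/v8.png",np.hstack([cv2.resize(cv2.convertScaleAbs(x,alpha=1.4,beta=15),(400,400),interpolation=2) for x in(s[160:285,205:330],t[150:260,190:300])]))
for c in("side","top"):
  for l in("plug","lead","jaw_left","jaw_right"):
    for r in search_frame(c,l)[:2]:print(c,l,round(r["score"],2),(np.array(r["extent"])*[512,384,512,384]).round(1))
E
```

```text
side plug 0.76 [344.5 159.1 373.1 205.5]
side plug 0.59 [335.2 104.6 348.7 137. ]
side lead 0.3 [299.8 196.9 308.1 262.7]
side jaw_left 0.98 [298.6 196.9 311.5 263.7]
side jaw_left 0.68 [164.2 322.7 227.  380.2]
side jaw_right 0.61 [224.6 190.9 239.1 256.3]
top plug 0.7 [204.9 125.  226.8 152. ]
top plug 0.68 [368.2 189.6 387.8 208.3]
top lead 0.48 [243.  140.9 258.7 158.6]
top jaw_left 0.81 [230.9 223.5 275.1 250.4]
top jaw_right 0.61 [201.4 175.3 249.3 201.6]
```

View pics/v8.png

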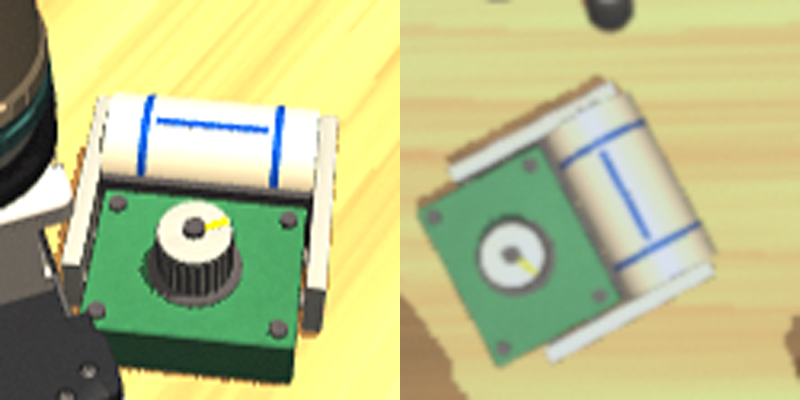

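Both jaws bear on the roller's ends (side crop x≈105 and 318), and the roller lies square on the plate. The plug is in the tray and the lead hasn't moved, so I'm handing in.

```bash
python3 -c "
from cell import ticket;print(ticket.hand_in())"
```

```text
the job is handed in; nothing more can be done
None
```

I handed the job in at about 26 s on the robot's clock; no verdict came back. The bronze plug stands upright in the tray, the roller rests against the stop plate, and the sleeve was turned until it stalled with both jaws on the roller's ends.

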